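Set a prop pot on the spray turntable and switch on its isolator

TASK

Take the top pot off the nested stack and set it down gently, upright, in the middle of the spray turntable. Then power the turntable from the sloping isolator: turn its handle clockwise from OFF to the middle TEST detent and take your hand right off it so that it rests there by itself for a second, then take hold again and turn it fully home to ON. Leave the other two pots nested and the rest of the bench undisturbed.

Things in the scene. Friction and masses are not known exactly. Their poses are not given: they have to be found in the camera images.
- pot_top: Top one of three identical unglazed clay-coloured pots nested in a stack, 92 mm tall. Open at the top. The lower part is a round tube 50 mm across from the foot up to 56 mm; above it the collar is 62 mm across (outer) with a 3 mm wall, from 56 mm up to the rim at 92 mm. Mass about 0.1 kg. Origin at the centre of its underside, z up along its axis.
- pot_middle: Second pot of the stack, same shape. The pot above stands on a ledge inside it, 60 mm above this one's underside, with about 3 mm play all round, so each pot of the stack is 60 mm higher than the next. Origin at the centre of its underside.
- pot_bottom: Lowest pot of the stack, same shape, standing on a fixed plywood block 130 x 130 x 18 mm. Origin at the centre of its underside.
- turntable_top (a point): Centre of the flat top of the spray turntable: a fixed round steel disc 170 mm across with a rubber face and a thin ring mark 80 mm across, on a grey drum; top 42 mm above the bench, z up. It does not spin in this job. Turntable and pot stack stand either side of the isolator; which side is which varies.
- isolator: Fixed grey switch box; its face (190 mm up the slope, 170 mm wide) slopes 35 degrees from level, facing the robot. Origin on the bench under the box, z vertical, -x towards the low (robot) side. Marks on the face 68 mm from the shaft: round dot = OFF (on the left, +y), one bar = TEST (straight up the slope), two bars = ON (right, -y).
- face (a point): Centre of the isolator's face, where the handle's shaft comes out, at (-30, 0, 128) mm in the isolator's frame, whose axes it shares; the face's outward normal there is (-sin35, 0, cos35). A bare steel guard bar 10 mm thick crosses the face 88 mm up the slope from here, 60 mm off the face, on two posts 78 mm to either side.
- handle_grip (a point): Point to grip on the black handle: on the shaft axis, 36 mm off the face. The handle is a bar on edge, 18 mm thick, from 8 to 52 mm off the face, 97 mm long: 55 mm from the shaft to its pointer end (10 mm thick beyond 30 mm), 42 mm the other way; under it a disc 54 mm across, 10 mm high. The point's z axis is the shaft axis, out of the face.
- handle_tip (a point): Pointer end of the handle, 55 mm from the shaft axis, 36 mm off the face.
- handle (a joint): Handle angle in rad, growing clockwise seen looking onto the face: 0 = OFF (pointer 70 degrees left of straight up the slope), 1.222 = TEST (straight up), 2.443 = ON (70 degrees right), close to the end stop. Each is a sprung detent: let go, the handle snaps into the nearest; it takes about 0.4 N m to turn it over the hump between two.
- jar: Bystander: small closed glass jar, 48 mm across, 65 mm tall. Leave alone. Origin at the centre of its underside.
- screwdriver: Bystander: black-handled screwdriver lying flat, 170 mm long. Leave alone.
- paint: Bystander: grey paint bottle, 56 mm across, 130 mm tall. Leave alone. Origin at the centre of its underside.
- brushes: Bystander: steel can 72 mm across with brushes, 175 mm tall overall. Leave alone. Origin at the centre of its underside.
- puppet_head: Bystander: puppet head on a rod on a 100 x 90 mm wooden foot, 190 mm tall. Leave alone. Origin at the centre of its underside.
- cork_block: Bystander: cork block 90 x 60 x 40 mm. Leave alone. Origin at the centre of its underside.
- clear_cup: Bystander: clear plastic cup, 76 mm across, 70 mm tall. Leave alone. Origin at the centre of its underside.
- tape: Bystander: roll of paper tape lying flat, 90 mm across, 24 mm high. Leave alone. Origin at the centre of its underside.
There are look-alikes about, which are no part of the job. Leave any yellow look-alike of the pot_top alone.

How it is judged:
By the outcome, as a careful person would: the job done as asked, in the order asked, and still so for the second after the job is handed in, with the robot touching nothing.
It also fails if it takes over 72 s, if anything falls off the work surface, if the arm or the gripper's body presses on something with over 40 N, if the wrist force passes 120 N, or if a joint passes its speed limit or range.

ROBOT

A 6-joint arm with a two-finger parallel gripper is mounted at the origin on the work surface. World frame = base frame: x ahead of the robot, y to its left, z up, the work surface at z = 0. Lengths are in m, angles in degrees, forces in N, time in s.
With the tool pointing down it reaches from about 0.25 to 0.725 m from the base axis. Payload 9.7 kg.
Tool frame: the origin (TCP) lies midway between the tips of the shut fingers; the grasp point (between the pads) lies 19 mm behind it; z points along the fingers, y is the line along which they close (so a half turn about z gives the same grasp; the last joint's range is limited). The gripper opens to 85 mm and grips with 20 to 120 N. Pads are 22 mm wide; open, the fingers measure 114 mm over their backs; the gripper's body (76 mm by 85 mm) begins 54 mm behind the grasp point. The pads swing forward as they close: fully open they stand 13 mm farther back than shut.
Start: joints at [73.51, 4.979, 10.078, 95.1, 0, 90], TCP at [0.156, 0.527, 0.231] pointing down, gripper open.
Joint ranges: [-179.16, 179.16], [-48.56, 103.87], [-65.8, 70.77], [-126.05, 130.52], [-82.76, 87.17], [-180, 180]. Speed limits (degrees/s): [127.2, 127.2, 147.25, 180, 180, 180].

INTERFACE

Orientations are given as [roll, pitch, yaw] about the fixed x, y, z axes, in that order (R = Rz(yaw) Ry(pitch) Rx(roll)).
In Python, from workcell import readout, imaging, bot, spotter gives the robot as it stands.
- The arm moves only by the shell command python3 -m jog 'ROWS' [FORCE]. ROWS is JSON, a list of rows, each an object with "rotation": the turn, a rotation vector about the world's x, y, z in degrees, a list of three; "translation": the shift along the world's x, y, z in mm, a list of three; "grip": the finger opening in mm, from 0 to 85.4. In form: [{"rotation": [wx, wy, wz], "translation": [dx, dy, dz], "grip": grip}, ...]. A call has 1 to 20 rows; each row is the pose to reach, as a shift and turn from the pose commanded when the call began; what a row does not reach only later rows make up. A row lasts 1/10 s, in which the tool goes at most 50 mm and 8.59 degrees, less where a joint would pass 70% of its speed; a pose out of reach is approached as far as the arm can. A call with a gripper value outside its range is refused whole. The fingers move at their own pace and stop on an object; FORCE is the grip in N (left out, the last holds). Time passes only in rows, so rows that repeat a pose let the fingers close. It gives the time, the measured TCP pose, the force, the opening and the grip force at its end, in the units of the state.
- readout.get_obs(): the state, without advancing time (a new reading comes with each control period).
- imaging.camera(name): name is "side" or "top" or "wrist"; returns (picture, depth): 480x640x3 uint8, red, green, blue; 480x640 float32, m along the optical axis (not along the pixel's ray), 0 where there is no reading.
- imaging.camera_info(name): a dict with "vertical_fov" (degrees; the focal length in pixels is half the picture's height over the tangent of half this angle, whatever the lens; pixels are square), "cx", "cy" (the principal point, pixels), "extrinsics" (4x4, takes a point from camera to world coordinates); the wrist camera has in their place "tool_from_camera" (4x4, takes a point from camera to tool coordinates, whose origin is the TCP and whose axes are the flange's). Camera axes: x right, y down, z forward; pixel columns grow to the right and rows downward; lengths in m; the calibration is good to about 2 mm. A picture is of the moment at which its call begins: read the wrist's pose just before it. camera_info takes no time and is no camera call.
- bot.job_done(): hands the job in; it is judged then, once.
Trained networks look in the newest picture that a camera, given by its name, has taken for a name from the list of things; names that differ only in an ending like _2 or _b are one class to them, and where a whole thing is asked for, a point or a joint stands for the part that bears it (a point fixed in the world has none). Each returns a list of dicts, best first, with "confidence" (0 to 1); they miss things now and then, are a little off and sometimes report something else, mostly with a low value. They report only what shows in the picture. A call takes as long as a camera call. They do not tell look-alikes from the thing itself.
- spotter.spot_in(camera, target): "box" ([centre column, centre row, width, height] in pixels, round what is visible of it).
- spotter.mark_of(camera, target): "uv" ([column, row] in pixels: a listed point, or the origin of a listed thing).
The state is a dict: "time": time; "q": joint angles; "qd": joint speeds; "joint_efforts": joint torques, N m; "ee_pos": TCP position; "tcp_rot": TCP orientation; "wrist_force": force on the tool from outside, world axes, zero at the start; "torque": the same for the moment, N m; "opening": finger opening in m; "grasp_force": force on a finger pad.
Only numpy, scipy, OpenCV 4.12 (cv2) and the standard library are available. Lean on these libraries where they do the work, as an engineer would, in place of code of your own. Each camera call takes 0.05 s, during which the arm holds its last target. There are 200 camera calls.

## Working session

There is one attempt and no reset: what is moved stays moved. The work goes in short steps, Python scripts to look and compute and a shell command to move; the robot and the scene stay as the last step left them, time stands still between calls to the robot, and variables do not carry over. Pictures are saved under pics/ and viewed, at most 10 in all, crops included, and the job is handed in when it is done.

```bash
mkdir -p pics
cat > h.py <<'E'
import numpy as np, cv2
from scipy.spatial.transform import Rotation as R
from workcell import readout, imaging, bot, spotter
def cam(n):
    o=readout.get_obs(); p,d=imaging.camera(n); i=imaging.camera_info(n)
    f=240/np.tan(np.radians(i["vertical_fov"]/2))
    if "extrinsics" in i: T=np.array(i["extrinsics"])
    else:
        W=np.eye(4); W[:3,:3]=R.from_euler('xyz',o["tcp_rot"],degrees=True).as_matrix(); W[:3,3]=o["ee_pos"]
        T=W@np.array(i["tool_from_camera"])
    v,u=np.mgrid[:480,:640]
    P=np.stack([(u-i["cx"])/f*d,(v-i["cy"])/f*d,d],-1)@T[:3,:3].T+T[:3,3]
    P[d==0]=np.nan
    return p,d,P,(T,f,i)
def save(n,p): cv2.imwrite(f"pics/{n}.png",p[...,::-1])
E
python3 - <<'E'
from h import *
print(readout.get_obs())
for c in ["top","side"]:
    p,d,P,_=cam(c); save(c,p)
    np.save(f"{c}P.npy",P)
    print(c,_[0].round(3).tolist())
    for t in ["pot_top","pot_middle","turntable_top","isolator","face","handle_grip","handle_tip","jar","paint","brushes","puppet_head","clear_cup","cork_block","tape"]:
        for r in spotter.mark_of(c,t)[:3]:
            u,v=np.round(r["uv"]).astype(int)
            ok=0<=u<640 and 0<=v<480
            print(t,round(r["confidence"],2),u,v,P[v,u].round(3) if ok else None)
E
```

```text
{'time': 0.0, 'q': array([ 7.35120392e+01,  5.01240361e+00,  1.00341860e+01,  9.50996708e+01,
       -3.06688525e-04,  9.00004670e+01]), 'qd': array([ 0.09980484, -0.00607329,  0.0278572 , -0.06106826, -0.1138365 ,
       -0.03273982]), 'joint_efforts': array([ 2.51786259e-03, -5.20390141e+01,  4.64802647e+01,  1.63700979e-02,
        1.28324236e-04,  1.02081935e-05]), 'ee_pos': array([0.15603373, 0.52716242, 0.23056816]), 'tcp_rot': array([-1.79922112e+02,  3.07323115e-04,  1.63511573e+02]), 'wrist_force': array([ 0.21563196,  0.3405736 , -0.33393382]), 'torque': array([ 0.00772889, -0.00975557, -0.00660258]), 'grasp_force': 0.0, 'opening': 0.08533666494132337}
top [[0.025, -0.977, 0.21, 0.197], [-1.0, -0.025, 0.003, -0.021], [0.003, -0.21, -0.978, 1.888], [0.0, 0.0, 0.0, 1.0]]
pot_top 0.87 213 262 [0.479 0.28  0.142]
pot_top 0.66 182 325 [0.303 0.387 0.004]
pot_middle 0.6 212 267 [0.452 0.267 0.223]
turntable_top 0.58 419 282 [ 0.449 -0.337  0.044]
isolator 0.63 300 236 [0.558 0.028 0.165]
isolator 0.22 419 284 [ 0.443 -0.337  0.042]
face 0.7 301 230 [0.582 0.026 0.138]
face 0.52 4
[... 953 characters left out ...]
 0.92 334 275 [ 0.509 -0.048  0.08 ]
face 0.66 328 237 [ 0.532 -0.007  0.163]
handle_grip 0.96 326 229 [0.542 0.01  0.174]
handle_grip 0.57 330 237 [ 0.536 -0.01   0.162]
handle_tip 0.84 313 215 [0.591 0.105 0.154]
handle_tip 0.63 388 242 [ 0.788 -0.003  0.019]
jar 0.9 256 294 [0.372 0.095 0.021]
brushes 0.57 431 294 [ 0.66  -0.237  0.034]
brushes 0.18 329 237 [ 0.532 -0.011  0.165]
puppet_head 0.9 388 241 [ 0.792 -0.     0.019]
puppet_head 0.6 448 445 [ 0.355 -0.483  0.002]
clear_cup 0.67 235 232 [0.446 0.265 0.098]
clear_cup 0.66 502 361 [ 0.58  -0.467  0.033]
cork_block 0.86 244 220 [0.48  0.264 0.122]
cork_block 0.74 294 316 [ 0.395 -0.021  0.004]
tape 0.89 449 444 [ 0.359 -0.482  0.001]
```

View pics/top.png

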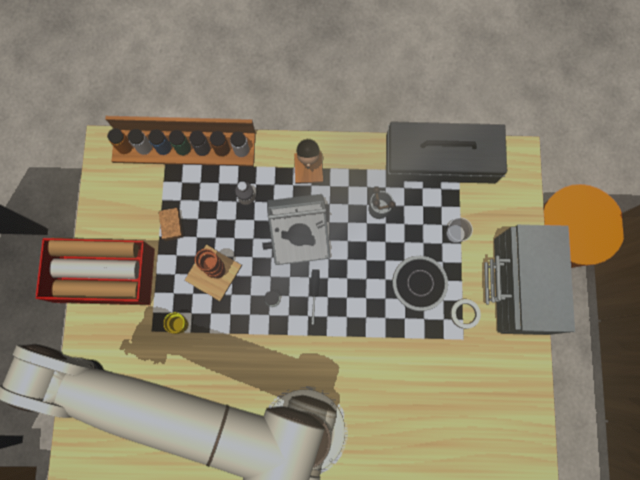

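View pics/side.png

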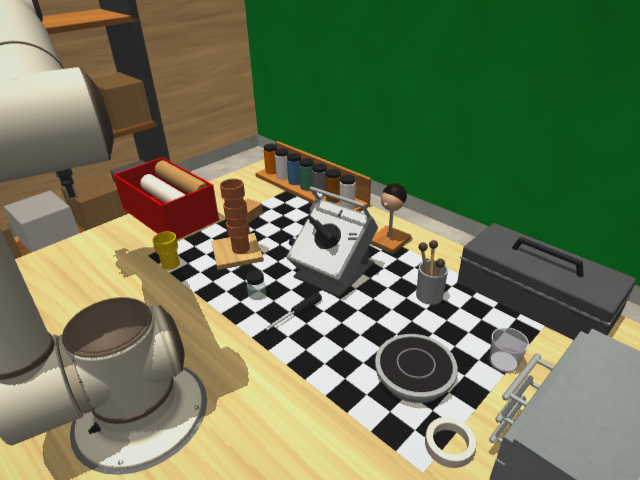

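Run:
```python
from h import *
for c in ["top","side"]:
    P=np.load(c+"P.npy"); X=P.reshape(-1,3)
    near=lambda x,y,r:np.hypot(X[:,0]-x,X[:,1]-y)<r
    # stack rim
    m=near(.465,.265,.06)&(X[:,2]>.18); S=X[m]
    print(c,"stack zmax",np.sort(S[:,2])[-10:].round(3))
    t=np.percentile(S[:,2],97); Q=S[S[:,2]>t-.006]
    print(" rim",len(Q),Q.min(0).round(3),Q.max(0).round(3))
    m=near(.45,-.335,.12)&(abs(X[:,2]-.042)<.006); Q=X[m]
    print(" tt",len(Q),Q.min(0).round(3),Q.max(0).round(3),Q.mean(0).round(3))
    (cx,cy),r=cv2.minEnclosingCircle(Q[:,:2].astype(np.float32)); print(cx,cy,r)
    # face plane
    m=(abs(X[:,0]-.57)<.12)&(abs(X[:,1]-.02)<.14)&(X[:,2]>.06)&(X[:,2]<.25); Q=X[m]
    best=None
    for psi in np.arange(-25,25,.5):
        n=R.from_euler('z',psi,degrees=True).apply([-np.sin(np.radians(35)),0,np.cos(np.radians(35))])
        s=Q@n; h,e=np.histogram(s,np.arange(s.min(),s.max(),.003)); k=h.argmax()
        if best is None or h[k]>best[0]: best=(h[k],psi,e[k]+.0015,n)
    _,psi,s0,n=best; print(" face yaw",psi,"off",s0)
    up=R.from_euler('z',psi,degrees=True).apply([np.cos(np.radians(35)),0,np.sin(np.radians(35))]); l=R.from_euler('z',psi,degrees=True).apply([0,1,0])
    F=Q[abs(Q@n-s0)<.004]; A=np.c_[F@up,F@l]
    rr=cv2.minAreaRect(A.astype(np.float32)); print(" rect(up,left)",rr,"centre",(up*rr[0][0]+l*rr[0][1]+n*s0).round(4))
    H=Q[(Q@n-s0>.042)&(Q@n-s0<.056)]
    B=np.c_[H@up-rr[0][0],H@l-rr[0][1]]; B=B[(abs(B)<.065).all(1)]
    print(" handle top",len(B),cv2.minAreaRect(B.astype(np.float32)),B.mean(0))
```

```text
top stack zmax [0.234 0.234 0.234 0.235 0.235 0.236 0.236 0.237 0.238 0.24 ]
 rim 62 [0.442 0.255 0.228] [0.502 0.315 0.24 ]
 tt 1907 [ 0.364 -0.424  0.036] [ 0.531 -0.257  0.048] [ 0.447 -0.34   0.042]
0.4486832320690155 -0.3400034010410309 0.08567635715007782
 face yaw 7.0 off -0.22099543693831625
 rect(up,left) ((0.5464545488357544, -0.037709690630435944), (0.18979822099208832, 0.1686943918466568), 1.6161270141601562) centre [0.5747 0.0326 0.1324]
 handle top 173 ((3.09748575091362e-05, 0.003918297588825226), (0.095370352268219, 0.02047182060778141), 71.47276306152344) [-0.00032577  0.00141294]
side stack zmax [0.233 0.233 0.233 0.233 0.234 0.234 0.234 0.234 0.235 0.235]
 rim 115 [0.438 0.25  0.227] [0.502 0.316 0.235]
 tt 4176 [ 0.359 -0.427  0.036] [ 0.529 -0.256  0.048] [ 0.439 -0.346  0.044]
0.4435780346393585 -0.3415428698062897 0.08667255192995071
 face yaw 9.0 off -0.21788100951968714
 rect(up,left) ((0.5386183857917786, -0.05968449264764786), (0.16877715289592743, 0.1883433759212494), 89.69644927978516) centre [0.5685 0.0296 0.1305]
 handle top 215 ((0.003249412402510643, 0.007812567055225372), (0.09785151481628418, 0.018021022900938988), 68.75094604492188) [0.00059828 0.00091512]
```

The top view shows the stack at about (212,265) on its plywood block and the yellow decoy at (176,323). The isolator is at (299,230) with its handle at OFF, pointing left, and the turntable is at (420,283). The side view agrees. The jar stands at about (257,290), between the stack and the isolator.

Estimates: stack axis (0.471, 0.284), turntable (0.446, -0.341), face centre (0.571, 0.031, 0.130), isolator yaw about 8°.

```bash
python3 -m jog '[{"rotation":[0,0,-8],"translation":[30,-20,40],"grip":85},{"rotation":[0,0,-16],"translation":[70,-54,75],"grip":85},{"rotation":[0,0,-24],"translation":[110,-85,75],"grip":85},{"rotation":[0,0,-32],"translation":[150,-116,75],"grip":85},{"rotation":[0,0,-40],"translation":[190,-147,75],"grip":85},{"rotation":[0,0,-42],"translation":[230,-177,75],"grip":85},{"rotation":[0,0,-42],"translation":[270,-208,75],"grip":85},{"rotation":[0,0,-42],"translation":[300,-231,75],"grip":85},{"rotation":[0,0,-42],"translation":[315,-243,75],"grip":85},{"rotation":[0,0,-42],"translation":[315,-243,75],"grip":85},{"rotation":[0,0,-42],"translation":[315,-243,75],"grip":85},{"rotation":[0,0,-42],"translation":[315,-243,75],"grip":85}]' 30
python3 - <<'E'
from h import *
o=readout.get_obs(); print(o["q"].round(1),o["ee_pos"],o["tcp_rot"].round(2))
p,d,P,_=cam("wrist"); save("w1",p); X=P.reshape(-1,3)
for z in (.230,.170):
    Q=X[(abs(X[:,2]-z)<.006)&(np.hypot(X[:,0]-.471,X[:,1]-.284)<.05)]
    if len(Q)>20: print(z,len(Q),np.percentile(Q,[1,50,99],axis=0).round(4).tolist(),cv2.minEnclosingCircle(Q[:,:2].astype(np.float32)))
E
```

```text
time: 2.7
ee_pos: [0.4704, 0.285, 0.3064]
tcp_rot: [180.0, -0.0, 121.6]
wrist_force: [-0.2, 0.0, -0.2]
opening: 0.085
grasp_force: 0.0
[ 31.2   7.5  21.4 103.8   0.   89.6] [0.4704094  0.28503588 0.30643788] [ 1.8000e+02 -1.0000e-02  1.2156e+02]
0.23 2263 [[0.4407, 0.2552, 0.2242], [0.4713, 0.2828, 0.2303], [0.5005, 0.3152, 0.2322]] ((0.47067344188690186, 0.28468242287635803), 0.031137993559241295)
0.17 845 [[0.441, 0.2627, 0.1642], [0.4686, 0.293, 0.1704], [0.4927, 0.3151, 0.1757]] ((0.4680417478084564, 0.29049786925315857), 0.028958341106772423)
```

View pics/w1.png

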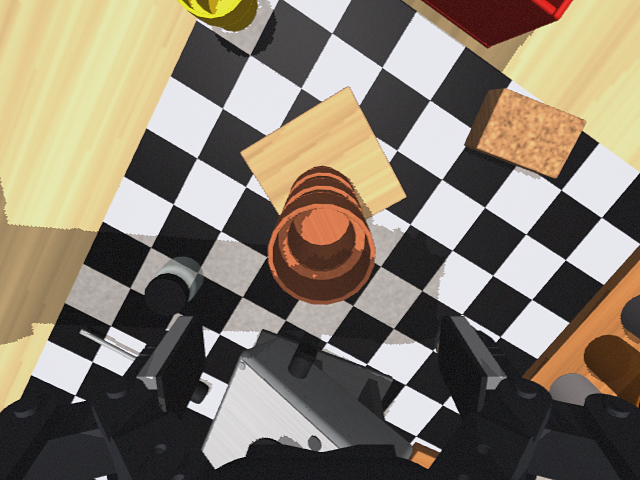

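The wrist view shows the stack between the fingers, with the top rim at about (322,253). Its axis is within 1 mm of the TCP, so I descend, grip and lift.

```bash
python3 -m jog '[{"rotation":[0,0,0],"translation":[0,0,-30],"grip":85},{"rotation":[0,0,0],"translation":[0,0,-60],"grip":85},{"rotation":[0,0,0],"translation":[0,0,-85],"grip":85},{"rotation":[0,0,0],"translation":[0,0,-105],"grip":85},{"rotation":[0,0,0],"translation":[0,0,-113],"grip":85},{"rotation":[0,0,0],"translation":[0,0,-113],"grip":85},{"rotation":[0,0,0],"translation":[0,0,-113],"grip":70},{"rotation":[0,0,0],"translation":[0,0,-113],"grip":66},{"rotation":[0,0,0],"translation":[0,0,-113],"grip":62},{"rotation":[0,0,0],"translation":[0,0,-113],"grip":58},{"rotation":[0,0,0],"translation":[0,0,-113],"grip":56},{"rotation":[0,0,0],"translation":[0,0,-113],"grip":56},{"rotation":[0,0,0],"translation":[0,0,-113],"grip":56},{"rotation":[0,0,0],"translation":[0,0,-113],"grip":56},{"rotation":[0,0,0],"translation":[0,0,-113],"grip":56}]' 30
```

```text
time: 4.25
ee_pos: [0.4715, 0.2845, 0.1949]
tcp_rot: [179.9, -0.0, 121.5]
wrist_force: [-1.5, -0.2, 6.7]
opening: 0.0612
grasp_force: 31.3
```

```bash
python3 -m jog '[{"rotation":[0,0,0],"translation":[0,0,4],"grip":56},{"rotation":[0,0,0],"translation":[0,0,10],"grip":56},{"rotation":[0,0,0],"translation":[0,0,20],"grip":56},{"rotation":[0,0,0],"translation":[0,0,32],"grip":56},{"rotation":[0,0,0],"translation":[0,0,46],"grip":56},{"rotation":[0,0,0],"translation":[0,0,62],"grip":56},{"rotation":[0,0,0],"translation":[0,0,80],"grip":56},{"rotation":[0,0,0],"translation":[0,0,100],"grip":56},{"rotation":[0,0,0],"translation":[0,0,115],"grip":56},{"rotation":[0,0,0],"translation":[0,0,125],"grip":56},{"rotation":[0,0,0],"translation":[0,0,130],"grip":56},{"rotation":[0,0,0],"translation":[0,0,130],"grip":56}]'
python3 - <<'E'
from h import *
o=readout.get_obs(); print(o["q"].round(1),o["ee_pos"])
p,d,P,_=cam("side"); save("s2",p[100:340,120:440]); X=P.reshape(-1,3)
Q=X[(np.hypot(X[:,0]-.471,X[:,1]-.284)<.06)]
print(np.histogram(Q[:,2],np.arange(0,.45,.015)))
E
```

```text
time: 5.45
ee_pos: [0.4713, 0.2845, 0.3238]
tcp_rot: [180.0, -0.0, 121.5]
wrist_force: [-0.3, 0.4, -1.0]
opening: 0.062
grasp_force: 33.0
[ 31.1   8.4  24.4 105.9   0.   89.6] [0.47127441 0.28447989 0.32378024]
(array([ 95, 553,  75,  77,  65,  93,  98, 137,  71, 122, 201, 130,   0,
         0,   0,   0,   0,   5, 106, 108, 107,  98, 147, 215, 112, 108,
       114, 116, 158, 115]), array([0.   , 0.015, 0.03 , 0.045, 0.06 , 0.075, 0.09 , 0.105, 0.12 ,
       0.135, 0.15 , 0.165, 0.18 , 0.195, 0.21 , 0.225, 0.24 , 0.255,
       0.27 , 0.285, 0.3  , 0.315, 0.33 , 0.345, 0.36 , 0.375, 0.39 ,
       0.405, 0.42 , 0.435, 0.45 ]))
```

View pics/s2.png

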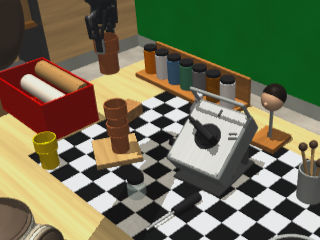

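The crop shows the pot held at (107,55), the other two still nested at (117,125), and the rest undisturbed. Next I carry it to the turntable.

```bash
python3 -m jog '[{"rotation":[0,0,-1],"translation":[0,-10,0],"grip":56},{"rotation":[0,0,-3],"translation":[-1,-28,0],"grip":56},{"rotation":[0,0,-6],"translation":[-2,-55,0],"grip":56},{"rotation":[0,0,-10],"translation":[-4,-92,0],"grip":56},{"rotation":[0,0,-14],"translation":[-5,-132,0],"grip":56},{"rotation":[0,0,-19],"translation":[-7,-174,0],"grip":56},{"rotation":[0,0,-24],"translation":[-9,-218,0],"grip":56},{"rotation":[0,0,-29],"translation":[-11,-262,0],"grip":56},{"rotation":[0,0,-34],"translation":[-13,-306,0],"grip":56},{"rotation":[0,0,-39],"translation":[-14,-350,0],"grip":56},{"rotation":[0,0,-44],"translation":[-16,-394,0],"grip":56},{"rotation":[0,0,-49],"translation":[-18,-438,0],"grip":56},{"rotation":[0,0,-54],"translation":[-20,-482,0],"grip":56},{"rotation":[0,0,-58],"translation":[-21,-522,0],"grip":56},{"rotation":[0,0,-62],"translation":[-23,-558,0],"grip":56},{"rotation":[0,0,-65],"translation":[-24,-588,0],"grip":56},{"rotation":[0,0,-67],"translation":[-25,-610,0],"grip":56},{"rotation":[0,0,-68],"translation":[-25,-622,0],"grip":56},{"rotation":[0,0,-68],"translation":[-25,-625,0],"grip":56},{"rotation":[0,0,-68],"translation":[-25,-625,0],"grip":56}]'
python3 - <<'E'
from h import *
o=readout.get_obs(); print(o["q"].round(1),o["ee_pos"])
p,d,P,_=cam("wrist"); save("w2",p); X=P.reshape(-1,3)
Q=X[(np.hypot(X[:,0]-.446,X[:,1]+.341)<.05)]
print(np.histogram(Q[:,2],np.arange(0.03,.41,.02)))
r=X[(X[:,2]>.345)&(X[:,2]<.37)&(np.hypot(X[:,0]-.446,X[:,1]+.341)<.045)]
if len(r): print(np.percentile(r,[1,50,99],axis=0).round(4))
m=(abs(X[:,2]-.042)<.006)&(np.hypot(X[:,0]-.446,X[:,1]+.341)<.11); Q=X[m]
if len(Q): print(len(Q),Q.min(0),Q.max(0),cv2.minEnclosingCircle(Q[:,:2].astype(np.float32)))
E
```

```text
time: 7.5
ee_pos: [0.4457, -0.3405, 0.3232]
tcp_rot: [-180.0, -0.0, 53.5]
wrist_force: [0.5, 1.0, -0.9]
opening: 0.0619
grasp_force: 33.1
[-37.4  10.   26.1 106.2   0.   89.1] [ 0.44566264 -0.340472    0.32324853]
(array([ 6647,     0,     0,     0,     0,     0,     0,     0,     0,
           0,     0,    69,  2921,  3112,  7038, 11475, 14562,  9120]), array([0.03, 0.05, 0.07, 0.09, 0.11, 0.13, 0.15, 0.17, 0.19, 0.21, 0.23,
       0.25, 0.27, 0.29, 0.31, 0.33, 0.35, 0.37, 0.39]))
[[ 0.4158 -0.369   0.3453]
 [ 0.445  -0.3439  0.3569]
 [ 0.4844 -0.3093  0.3685]]
17345 [ 0.36163307 -0.42682293  0.03966721] [ 0.53065006 -0.2580768   0.04694746] ((0.44618383049964905, -0.34259432554244995), 0.08487336337566376)
```

View pics/w2.png

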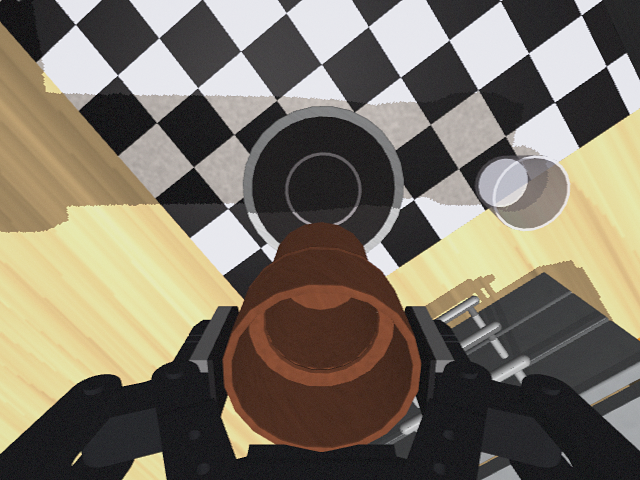

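The pot hangs level over the turntable, whose ring shows at (323,190). I descend fast at first, then slowly.

```bash
python3 -m jog '[{"rotation":[0,0,0],"translation":[0,0,-15],"grip":56},{"rotation":[0,0,0],"translation":[0,-1,-45],"grip":56},{"rotation":[0,0,0],"translation":[0,-1,-80],"grip":56},{"rotation":[0,0,0],"translation":[0,-1,-115],"grip":56},{"rotation":[0,0,0],"translation":[0,-1,-150],"grip":56},{"rotation":[0,0,0],"translation":[0,-1,-180],"grip":56},{"rotation":[0,0,0],"translation":[0,-1,-200],"grip":56},{"rotation":[0,0,0],"translation":[0,-1,-210],"grip":56},{"rotation":[0,0,0],"translation":[0,-1,-214],"grip":56},{"rotation":[0,0,0],"translation":[0,-1,-216],"grip":56},{"rotation":[0,0,0],"translation":[0,-1,-218],"grip":56},{"rotation":[0,0,0],"translation":[0,-1,-219],"grip":56},{"rotation":[0,0,0],"translation":[0,-1,-220],"grip":56},{"rotation":[0,0,0],"translation":[0,-1,-220],"grip":56},{"rotation":[0,0,0],"translation":[0,-1,-220],"grip":56}]'
python3 - <<'E'
from h import *
o=readout.get_obs(); print(o["ee_pos"],o["wrist_force"])
p,d,P,(T,f,i)=cam("side"); X=P.reshape(-1,3)
Q=X[(np.hypot(X[:,0]-.446,X[:,1]+.341)<.045)&(X[:,2]>.03)&(X[:,2]<.11)]
print(np.histogram(Q[:,2],np.arange(0.03,.11,.004)))
save("s3",cv2.resize(p[240:420,330:510],(540,540)))
E
```

```text
time: 9.05
ee_pos: [0.4461, -0.3417, 0.1034]
tcp_rot: [180.0, -0.0, 53.5]
wrist_force: [-0.2, 0.6, -0.7]
opening: 0.0616
grasp_force: 33.1
[ 0.44614133 -0.34172087  0.10342183] [-0.17537797  0.56236305 -0.68446086]
(array([  0,   0,  46, 509,  82,  28,  33,  31,  35,  36,  32,  32,  38,
        31,  37,  42,  42,  22,  40]), array([0.03 , 0.034, 0.038, 0.042, 0.046, 0.05 , 0.054, 0.058, 0.062,
       0.066, 0.07 , 0.074, 0.078, 0.082, 0.086, 0.09 , 0.094, 0.098,
       0.102, 0.106]))
```

View pics/s3.png

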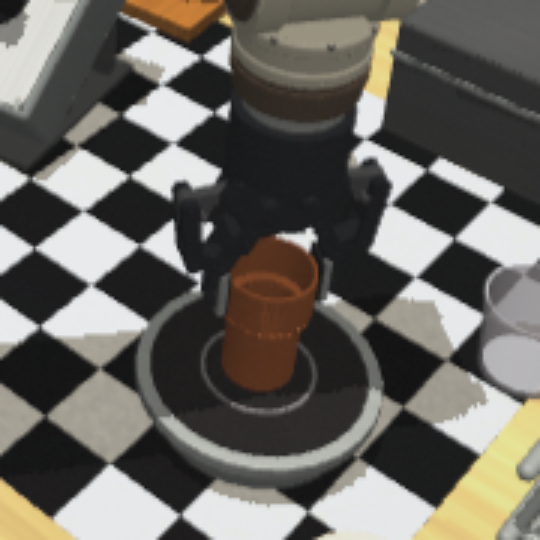

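The crop shows the pot upright at (262,330), a few mm above the ring centre. I lower it 1 mm at a time.

```bash
python3 -m jog '[{"rotation":[0,0,0],"translation":[0,0,-1],"grip":56},{"rotation":[0,0,0],"translation":[0,0,-2],"grip":56},{"rotation":[0,0,0],"translation":[0,0,-3],"grip":56},{"rotation":[0,0,0],"translation":[0,0,-3.5],"grip":56},{"rotation":[0,0,0],"translation":[0,0,-4],"grip":56},{"rotation":[0,0,0],"translation":[0,0,-4],"grip":56},{"rotation":[0,0,0],"translation":[0,0,-4],"grip":56}]'
```

```text
time: 9.8
ee_pos: [0.4461, -0.3416, 0.0993]
tcp_rot: [180.0, 0.0, 53.5]
wrist_force: [-0.1, -1.1, -0.3]
opening: 0.0618
grasp_force: 33.1
```

```bash
python3 -m jog '[{"rotation":[0,0,0],"translation":[0,0,-0.5],"grip":56},{"rotation":[0,0,0],"translation":[0,0,-1],"grip":56},{"rotation":[0,0,0],"translation":[0,0,-1],"grip":56}]'; python3 -m jog '[{"rotation":[0,0,0],"translation":[0,0,-0.5],"grip":56},{"rotation":[0,0,0],"translation":[0,0,-0.5],"grip":56},{"rotation":[0,0,0],"translation":[0,0,-0.5],"grip":56}]'
```

```text
time: 10.1
ee_pos: [0.4462, -0.3417, 0.099]
tcp_rot: [180.0, 0.0, 53.5]
wrist_force: [-2.3, 1.6, 4.2]
opening: 0.0617
grasp_force: 33.6
time: 10.4
ee_pos: [0.4462, -0.3417, 0.0989]
tcp_rot: [179.9, 0.0, 53.5]
wrist_force: [-3.6, 2.1, 9.2]
opening: 0.0615
grasp_force: 33.9
```

Contact. I ease off 1 mm, open and rise.

```bash
python3 -m jog '[{"rotation":[0,0,0],"translation":[0,0,1],"grip":56},{"rotation":[0,0,0],"translation":[0,0,1],"grip":62},{"rotation":[0,0,0],"translation":[0,0,1],"grip":66},{"rotation":[0,0,0],"translation":[0,0,1],"grip":75},{"rotation":[0,0,0],"translation":[0,0,1],"grip":85},{"rotation":[0,0,0],"translation":[0,0,1],"grip":85},{"rotation":[0,0,0],"translation":[0,0,1],"grip":85},{"rotation":[0,0,0],"translation":[0,0,1],"grip":85},{"rotation":[0,0,0],"translation":[0,0,10],"grip":85},{"rotation":[0,0,0],"translation":[0,0,35],"grip":85},{"rotation":[0,0,0],"translation":[0,0,75],"grip":85},{"rotation":[0,0,0],"translation":[0,0,120],"grip":85},{"rotation":[0,0,0],"translation":[0,0,165],"grip":85},{"rotation":[0,0,0],"translation":[0,0,200],"grip":85},{"rotation":[0,0,0],"translation":[0,0,220],"grip":85},{"rotation":[0,0,0],"translation":[0,0,220],"grip":85}]'
python3 - <<'E'
from h import *
o=readout.get_obs(); print(o["q"].round(1),o["ee_pos"],o["tcp_rot"])
p,d,P,_=cam("wrist"); X=P.reshape(-1,3)
Q=X[(abs(X[:,2]-.134)<.006)&(np.hypot(X[:,0]-.446,X[:,1]+.341)<.06)]
print("rim",len(Q),np.percentile(Q,[1,50,99],axis=0).round(4).tolist(),cv2.minEnclosingCircle(Q[:,:2].astype(np.float32)))
# handle plan
psi=8.; Z=R.from_euler('z',psi,degrees=True); s,c=np.sin(np.radians(35)),np.cos(np.radians(35))
n=Z.apply([-s,0,c]); up=Z.apply([c,0,s]); l=Z.apply([0,1,0]); F=np.array([.571,.031,.130])
Rc=R.from_euler('xyz',o["tcp_rot"],degrees=True)
print("n",n.round(4),"hover TCP (120 off)",(F+n*.12).round(4),"grasp TCP",(F+n*.017).round(4))
for a in (160,-20,90,20):   # finger axis angle left of up slope
    y=up*np.cos(np.radians(a))+l*np.sin(np.radians(a)); z=-n
    Rt=R.from_matrix(np.c_[np.cross(y,z),y,z]); rv=(Rt*Rc.inv()).as_rotvec(degrees=True)
    print(a,"from now",rv.round(2),np.linalg.norm(rv).round(1),"eul",Rt.as_euler('xyz',degrees=True).round(2))
E
```

```text
time: 12.0
ee_pos: [0.4466, -0.342, 0.3217]
tcp_rot: [179.7, 0.0, 53.5]
wrist_force: [0.6, -1.3, -0.9]
opening: 0.0851
grasp_force: 0.0
[-37.4   9.7  25.6 105.6   0.   89. ] [ 0.4465643  -0.34196825  0.3216736 ] [1.79683395e+02 4.43373804e-03 5.35103952e+01]
rim 1003 [[0.4161, -0.3711, 0.1282], [0.4454, -0.3428, 0.1346], [0.4762, -0.311, 0.1365]] ((0.44588184356689453, -0.3414258360862732), 0.0310518778860569)
n [-0.568  -0.0798  0.8192] hover TCP (120 off) [0.5028 0.0214 0.2283] grasp TCP [0.5613 0.0296 0.1439]
160 from now [  48.36   -3.74 -149.02] 156.7 eul [-146.66   11.31  -98.6 ]
-20 from now [ -2.48 -34.88  23.77] 42.3 eul [146.66 -11.31  81.4 ]
90 from now [-38.19 -22.27 129.26] 136.6 eul [ 180.   35. -172.]
20 from now [-15.11 -33.28  62.39] 72.3 eul [146.66  11.31 114.6 ]
```

The pot stands centred on the turntable: its rim is at (0.446, -0.341), and at the right height for standing upright. Now the isolator. I swing over and go the long way round so that q6 has room for the whole turn.

```bash
python3 -m jog '[{"rotation":[-1.3,-2.8,5.2],"translation":[0,15,0],"grip":85},{"rotation":[-2.5,-5.5,10.4],"translation":[5,45,0],"grip":85},{"rotation":[-3.8,-8.3,15.6],"translation":[10,80,0],"grip":85},{"rotation":[-5,-11,20.8],"translation":[15,115,0],"grip":85},{"rotation":[-6.3,-13.9,26],"translation":[20,150,0],"grip":85},{"rotation":[-7.6,-16.6,31.2],"translation":[25,185,0],"grip":85},{"rotation":[-8.8,-19.4,36.4],"translation":[30,220,-15],"grip":85},{"rotation":[-10,-22.2,41.6],"translation":[35,255,-30],"grip":85},{"rotation":[-11.3,-25,46.8],"translation":[40,285,-45],"grip":85},{"rotation":[-12.6,-27.7,52],"translation":[45,315,-60],"grip":85},{"rotation":[-13.9,-30.5,57.2],"translation":[50,340,-75],"grip":85},{"rotation":[-15.1,-33.3,62.4],"translation":[54,355,-88],"grip":85},{"rotation":[-15.1,-33.3,62.4],"translation":[56,363,-93],"grip":85},{"rotation":[-15.1,-33.3,62.4],"translation":[56,363,-93],"grip":85},{"rotation":[-15.1,-33.3,62.4],"translation":[56,363,-93],"grip":85}]'
python3 - <<'E'
from h import *
o=readout.get_obs(); print(o["q"].round(1),o["ee_pos"].round(4))
p,d,P,_=cam("wrist"); save("w3",p); X=P.reshape(-1,3)
s,c=np.sin(np.radians(35)),np.cos(np.radians(35))
m=(abs(X[:,0]-.57)<.12)&(abs(X[:,1]-.03)<.14)&(X[:,2]>.06)&(X[:,2]<.25); Q=X[m]
best=None
for psi in np.arange(0,16,.5):
    n=R.from_euler('z',psi,degrees=True).apply([-s,0,c]); q=Q@n
    h,e=np.histogram(q,np.arange(-.25,-.18,.002)); k=h.argmax()
    if best is None or h[k]>best[0]: best=(h[k],psi,e[k]+.001,n)
_,psi,s0,n=best; Z=R.from_euler('z',psi,degrees=True); up=Z.apply([c,0,s]); l=Z.apply([0,1,0])
F=Q[abs(Q@n-s0)<.003]; s0=np.median(F@n); A=np.c_[F@up,F@l]
print("psi",psi,s0,cv2.minAreaRect(A.astype(np.float32)),A.min(0),A.max(0))
C=np.array([.571,.031,.130]); h=Q@n-s0
D=Q[(h>.03)&(h<.058)&(np.abs((Q-C)@up)<.07)&(np.abs((Q-C)@l)<.07)]
B=np.c_[(D-C)@up,(D-C)@l]; T=B[abs(D@n-s0-.052)<.005]
r=cv2.minAreaRect(T.astype(np.float32)); print("handle",len(T),r,cv2.boxPoints(r).round(3).tolist(),"mean",T.mean(0),"heights",np.percentile(h[(h>.03)&(h<.058)],[50,90]))
for t in ("handle_grip","handle_tip","face"): print(t,[(x["confidence"],np.round(x["uv"])) for x in spotter.mark_of("wrist",t)[:2]])
E
```

```text
time: 13.55
ee_pos: [0.5023, 0.0211, 0.2253]
tcp_rot: [147.0, 11.3, 114.5]
wrist_force: [-0.1, 0.1, 0.1]
opening: 0.0846
grasp_force: 0.0
[ -0.1 -37.1 -31.8  60.8   4.5  63.4] [0.5023 0.0211 0.2253]
psi 8.5 -0.21922058707019423 ((0.5402390956878662, -0.05375060439109802), (0.18564678728580475, 0.16585035622119904), 0.04301857948303223) [ 0.44736711 -0.13673221] [0.63301441 0.02915372]
handle 4418 ((0.0017114849761128426, 0.006038233637809753), (0.09624737501144409, 0.017861630767583847), 70.38350677490234) [[-0.023000000044703484, -0.035999998450279236], [-0.006000000052154064, -0.041999999433755875], [0.026000000536441803, 0.04800000041723251], [0.008999999612569809, 0.05400000140070915]] mean [0.00061975 0.00431678] heights [0.04934674 0.05085763]
handle_grip [(0.92, array([326., 250.]))]
handle_tip [(0.6, array([390., 178.]))]
face [(0.77, array([323., 238.]))]
```

View pics/w3.png

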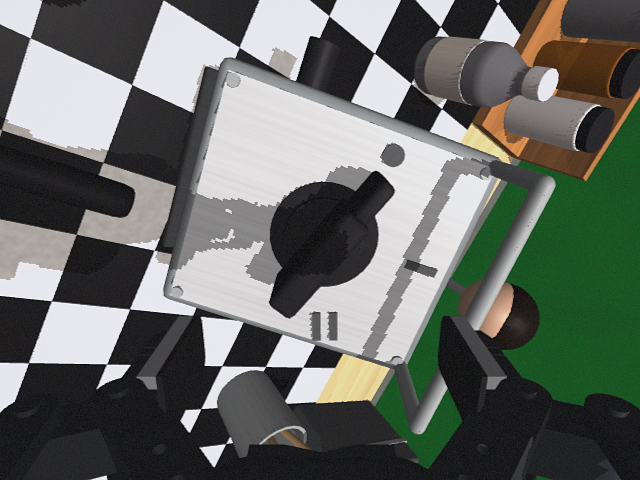

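The wrist view shows the handle at (332,243) with its pointer toward the OFF dot (393,155). TEST is at (420,268) and ON at (323,325). The shaft comes out at about (0.570, 0.031, 0.130) with yaw 8.3°. I rotate about the face normal to the starting grasp angle.

```bash
python3 -m jog '[{"rotation":[-4.7,-0.7,6.8],"translation":[0,0,0],"grip":85},{"rotation":[-9.4,-1.3,13.5],"translation":[0,0,0],"grip":85},{"rotation":[-14,-2,20.2],"translation":[0,0,0],"grip":85},{"rotation":[-18.7,-2.6,27],"translation":[0,0,0],"grip":85},{"rotation":[-23.4,-3.3,33.7],"translation":[0,0,0],"grip":85},{"rotation":[-28.1,-4,40.5],"translation":[0,0,0],"grip":85},{"rotation":[-32.7,-4.6,47.2],"translation":[0,0,0],"grip":85},{"rotation":[-37.4,-5.3,54],"translation":[0,0,0],"grip":85},{"rotation":[-42.1,-5.9,60.7],"translation":[0,0,0],"grip":85},{"rotation":[-46.8,-6.6,67.5],"translation":[0,0,0],"grip":85},{"rotation":[-51.4,-7.3,74.2],"translation":[0,0,0],"grip":85},{"rotation":[-56.1,-7.9,81],"translation":[0,0,0],"grip":85},{"rotation":[-60.8,-8.6,87.7],"translation":[0,0,0],"grip":85},{"rotation":[-65.5,-9.2,94.5],"translation":[0,0,0],"grip":85},{"rotation":[-70.1,-9.9,101.2],"translation":[0,0,0],"grip":85},{"rotation":[-74.8,-10.6,108],"translation":[0,0,0],"grip":85},{"rotation":[-79.5,-11.2,114.7],"translation":[0,0,0],"grip":85},{"rotation":[-79.5,-11.2,114.7],"translation":[0,0,0],"grip":85},{"rotation":[-79.5,-11.2,114.7],"translation":[0,0,0],"grip":85},{"rotation":[-79.5,-11.2,114.7],"translation":[0,0,0],"grip":85}]'
python3 - <<'E'
from h import *
o=readout.get_obs(); print(o["q"].round(1),o["ee_pos"].round(4))
psi=8.3; Z=R.from_euler('z',psi,degrees=True); s,c=np.sin(np.radians(35)),np.cos(np.radians(35))
n=Z.apply([-s,0,c]); up=Z.apply([c,0,s]); l=Z.apply([0,1,0]); F=np.array([.570,.031,.130])
Rc=R.from_euler('xyz',o["tcp_rot"],degrees=True); y=up*np.cos(np.radians(160))+l*np.sin(np.radians(160))
Rt=R.from_matrix(np.c_[np.cross(y,-n),y,-n]); print("rot err",(Rt*Rc.inv()).as_rotvec(degrees=True).round(2))
print("n",n.round(4),"to grasp mm",((F+n*.019-o["ee_pos"])*1e3).round(1),"to 60 off",((F+n*.06-o["ee_pos"])*1e3).round(1))
E
```

```text
time: 15.75
ee_pos: [0.5022, 0.0212, 0.2249]
tcp_rot: [-146.4, 11.4, -98.8]
wrist_force: [-0.1, -0.1, -0.0]
opening: 0.0848
grasp_force: 0.0
[ -0.2 -37.7 -32.5  60.2   4.6 -76.5] [0.5022 0.0212 0.2249]
rot err [-0.06  0.26  0.52]
n [-0.5676 -0.0828  0.8192] to grasp mm [ 57.    8.2 -79.3] to 60 off [ 33.8   4.8 -45.7]
```

```bash
python3 -m jog '[{"rotation":[0,0,0],"translation":[11,1.6,-16],"grip":60},{"rotation":[0,0,0],"translation":[24,3.4,-33],"grip":50},{"rotation":[0,0,0],"translation":[34,5,-47],"grip":50},{"rotation":[0,0,0],"translation":[42,6,-58],"grip":50},{"rotation":[0,0,0],"translation":[49,7,-68],"grip":50},{"rotation":[0,0,0],"translation":[54,7.8,-75],"grip":50},{"rotation":[0,0,0],"translation":[57,8.2,-79],"grip":50},{"rotation":[0,0,0],"translation":[57,8.2,-79],"grip":50}]' 70
python3 - <<'E'
from h import *
o=readout.get_obs(); print(o["q"].round(1),o["ee_pos"].round(4),o["wrist_force"].round(1))
psi=8.3; Z=R.from_euler('z',psi,degrees=True); s,c=np.sin(np.radians(35)),np.cos(np.radians(35))
n=Z.apply([-s,0,c]); up=Z.apply([c,0,s]); l=Z.apply([0,1,0]); F=np.array([.570,.031,.130]); e=o["ee_pos"]-F
print("up,left,off mm",(e@up*1e3).round(1),(e@l*1e3).round(1),(e@n*1e3).round(1))
E
```

```text
time: 16.55
ee_pos: [0.5591, 0.0296, 0.1453]
tcp_rot: [-146.4, 11.3, -98.6]
wrist_force: [-0.2, 0.4, -0.0]
opening: 0.0501
grasp_force: 0.0
[  1.  -29.3 -36.6  47.7   3.9 -75.7] [0.5591 0.0296 0.1453] [-0.2  0.4 -0. ]
up,left,off mm -0.2 0.2 18.8
```

Centred on the shaft to 0.2 mm. I close.

```bash
python3 -m jog '[{"rotation":[0,0,0],"translation":[0,0,0],"grip":35},{"rotation":[0,0,0],"translation":[0,0,0],"grip":25},{"rotation":[0,0,0],"translation":[0,0,0],"grip":20},{"rotation":[0,0,0],"translation":[0,0,0],"grip":16},{"rotation":[0,0,0],"translation":[0,0,0],"grip":12},{"rotation":[0,0,0],"translation":[0,0,0],"grip":12},{"rotation":[0,0,0],"translation":[0,0,0],"grip":12},{"rotation":[0,0,0],"translation":[0,0,0],"grip":12}]' 70
```

```text
time: 17.35
ee_pos: [0.5589, 0.0296, 0.1464]
tcp_rot: [-146.4, 11.3, -98.6]
wrist_force: [-5.8, 0.5, 4.4]
opening: 0.0171
grasp_force: 68.4
```

```bash
python3 -m jog '[{"rotation":[2.8,0.4,-4.1],"translation":[0,0,0],"grip":12},{"rotation":[5.7,0.8,-8.2],"translation":[0,0,0],"grip":12},{"rotation":[8.5,1.2,-12.3],"translation":[0,0,0],"grip":12},{"rotation":[11.4,1.7,-16.4],"translation":[0,0,0],"grip":12},{"rotation":[14.2,2.1,-20.5],"translation":[0,0,0],"grip":12},{"rotation":[17,2.5,-24.6],"translation":[0,0,0],"grip":12},{"rotation":[19.9,2.9,-28.7],"translation":[0,0,0],"grip":12},{"rotation":[22.7,3.3,-32.8],"translation":[0,0,0],"grip":12},{"rotation":[25.5,3.7,-36.9],"translation":[0,0,0],"grip":12},{"rotation":[28.4,4.1,-41],"translation":[0,0,0],"grip":12},{"rotation":[31.2,4.6,-45.1],"translation":[0,0,0],"grip":12},{"rotation":[34.1,5,-49.2],"translation":[0,0,0],"grip":12},{"rotation":[36.9,5.4,-53.3],"translation":[0,0,0],"grip":12},{"rotation":[39.7,5.8,-57.3],"translation":[0,0,0],"grip":12},{"rotation":[39.7,5.8,-57.3],"translation":[0,0,0],"grip":12},{"rotation":[39.7,5.8,-57.3],"translation":[0,0,0],"grip":12},{"rotation":[39.7,5.8,-57.3],"translation":[0,0,0],"grip":12}]' 70
python3 - <<'E'
from h import *
o=readout.get_obs(); print(o["q"].round(1),o["torque"].round(2))
E
```

```text
time: 19.05
ee_pos: [0.5595, 0.0286, 0.1468]
tcp_rot: [-179.7, 34.9, -172.0]
wrist_force: [0.2, -6.7, 2.5]
opening: 0.0169
grasp_force: 68.2
[  1.1 -29.  -36.1  48.1   3.7  -5.7] [-0.69  0.47 -0.44]
```

At TEST. I release, back off along the normal and wait.

```bash
python3 -m jog '[{"rotation":[39.7,5.8,-57.3],"translation":[0,0,0],"grip":18},{"rotation":[0,0,0],"translation":[0,0,0],"grip":30}]' >/dev/null 2>&1 & sleep 0; kill %1 2>/dev/null; echo skip; python3 -c "
from workcell import readout
o=readout.get_obs();print(o['time'],o['tcp_rot'].round(1),o['opening'])"
```

```text
skip
19.05 [-179.7   34.9 -172. ] 0.016853859415576496
```

That last command was a slip: its first row carried over the previous turn. I killed it before it ran, and the clock and pose are unchanged. Here is the release I meant to send.

```bash
pgrep -fa "m jog" | grep -v pgrep | grep -v bash; python3 -m jog '[{"rotation":[0,0,0],"translation":[0,0,0],"grip":20},{"rotation":[0,0,0],"translation":[0,0,0],"grip":30},{"rotation":[0,0,0],"translation":[0,0,0],"grip":45},{"rotation":[0,0,0],"translation":[0,0,0],"grip":50},{"rotation":[0,0,0],"translation":[-6,-1,8],"grip":50},{"rotation":[0,0,0],"translation":[-17,-2.5,25],"grip":50},{"rotation":[0,0,0],"translation":[-31,-4.5,45],"grip":50},{"rotation":[0,0,0],"translation":[-45,-6.5,65],"grip":50},{"rotation":[0,0,0],"translation":[-55,-8,80],"grip":50},{"rotation":[0,0,0],"translation":[-60,-8.7,86],"grip":50},{"rotation":[0,0,0],"translation":[-60,-8.7,86],"grip":50},{"rotation":[0,0,0],"translation":[-60,-8.7,86],"grip":50},{"rotation":[0,0,0],"translation":[-60,-8.7,86],"grip":50},{"rotation":[0,0,0],"translation":[-60,-8.7,86],"grip":50},{"rotation":[0,0,0],"translation":[-60,-8.7,86],"grip":50},{"rotation":[0,0,0],"translation":[-60,-8.7,86],"grip":50},{"rotation":[0,0,0],"translation":[-60,-8.7,86],"grip":50},{"rotation":[0,0,0],"translation":[-60,-8.7,86],"grip":50},{"rotation":[0,0,0],"translation":[-60,-8.7,86],"grip":50},{"rotation":[0,0,0],"translation":[-60,-8.7,86],"grip":50}]'
cat > hd.py <<'E'
from h import *
o=readout.get_obs(); print(o["q"].round(1),o["ee_pos"].round(4),o["tcp_rot"].round(1))
psi=8.3; Z=R.from_euler('z',psi,degrees=True); s,c=np.sin(np.radians(35)),np.cos(np.radians(35))
n=Z.apply([-s,0,c]); up=Z.apply([c,0,s]); l=Z.apply([0,1,0]); F=np.array([.570,.031,.130])
e=o["ee_pos"]-F; print("tcp up,left,off",(e@up*1e3).round(1),(e@l*1e3).round(1),(e@n*1e3).round(1))
p,d,P,_=cam("wrist"); cv2.imwrite("pics/last.png",p[...,::-1]); X=P.reshape(-1,3)-F; h=X@n
B=np.c_[X@up,X@l]; T=B[(abs(h-.051)<.005)&(abs(B)<.066).all(1)]
r=cv2.minAreaRect(T.astype(np.float32)); print("handle",len(T),r,cv2.boxPoints(r).round(3).tolist())
E
python3 hd.py
```

```text
time: 21.05
ee_pos: [0.4991, 0.0209, 0.2318]
tcp_rot: [-179.8, 34.8, -171.9]
wrist_force: [-0.2, -0.5, 0.3]
opening: 0.0501
grasp_force: 0.0
[ -0.2 -37.6 -31.4  61.6   4.5  -6.8] [0.4991 0.0209 0.2318] [-179.8   34.8 -171.9]
tcp up,left,off -0.3 0.2 124.4
handle 4301 ((0.006069708615541458, -0.0006091520190238953), (0.017986049875617027, 0.09627988189458847), 89.90632629394531) [[-0.041999999433755875, -0.009999999776482582], [0.05400000140070915, -0.009999999776482582], [0.05400000140070915, 0.00800000037997961], [-0.041999999433755875, 0.00800000037997961]]
```

The handle rests at TEST, straight up the slope. I dwell a little longer, then take hold again.

```bash
python3 -m jog '[{"rotation":[0,0,0],"translation":[0,0,0],"grip":50},{"rotation":[0,0,0],"translation":[0,0,0],"grip":50},{"rotation":[0,0,0],"translation":[0,0,0],"grip":50},{"rotation":[0,0,0],"translation":[0,0,0],"grip":50},{"rotation":[0,0,0],"translation":[0,0,0],"grip":50},{"rotation":[0,0,0],"translation":[15,2.2,-22],"grip":50},{"rotation":[0,0,0],"translation":[30,4.4,-43],"grip":50},{"rotation":[0,0,0],"translation":[42,6,-60],"grip":50},{"rotation":[0,0,0],"translation":[51,7.5,-73],"grip":50},{"rotation":[0,0,0],"translation":[57,8.3,-82],"grip":50},{"rotation":[0,0,0],"translation":[60,8.7,-86],"grip":50},{"rotation":[0,0,0],"translation":[60,8.7,-86],"grip":50},{"rotation":[0,0,0],"translation":[60,8.7,-86],"grip":30},{"rotation":[0,0,0],"translation":[60,8.7,-86],"grip":22},{"rotation":[0,0,0],"translation":[60,8.7,-86],"grip":16},{"rotation":[0,0,0],"translation":[60,8.7,-86],"grip":12},{"rotation":[0,0,0],"translation":[60,8.7,-86],"grip":12},{"rotation":[0,0,0],"translation":[60,8.7,-86],"grip":12},{"rotation":[0,0,0],"translation":[60,8.7,-86],"grip":12},{"rotation":[0,0,0],"translation":[60,8.7,-86],"grip":12}]' 70
```

```text
time: 23.1
ee_pos: [0.5593, 0.0286, 0.1471]
tcp_rot: [-179.7, 34.9, -172.0]
wrist_force: [-3.9, -6.6, 3.6]
opening: 0.0166
grasp_force: 68.5
```

```bash
python3 -m jog '[{"rotation":[2.8,0.4,-4.1],"translation":[0,0,0],"grip":12},{"rotation":[5.7,0.8,-8.2],"translation":[0,0,0],"grip":12},{"rotation":[8.5,1.2,-12.3],"translation":[0,0,0],"grip":12},{"rotation":[11.4,1.7,-16.4],"translation":[0,0,0],"grip":12},{"rotation":[14.2,2.1,-20.5],"translation":[0,0,0],"grip":12},{"rotation":[17,2.5,-24.6],"translation":[0,0,0],"grip":12},{"rotation":[19.9,2.9,-28.7],"translation":[0,0,0],"grip":12},{"rotation":[22.7,3.3,-32.8],"translation":[0,0,0],"grip":12},{"rotation":[25.5,3.7,-36.9],"translation":[0,0,0],"grip":12},{"rotation":[28.4,4.1,-41],"translation":[0,0,0],"grip":12},{"rotation":[31.2,4.6,-45.1],"translation":[0,0,0],"grip":12},{"rotation":[34.1,5,-49.2],"translation":[0,0,0],"grip":12},{"rotation":[36.9,5.4,-53.3],"translation":[0,0,0],"grip":12},{"rotation":[39.7,5.8,-57.3],"translation":[0,0,0],"grip":12},{"rotation":[39.7,5.8,-57.3],"translation":[0,0,0],"grip":12},{"rotation":[39.7,5.8,-57.3],"translation":[0,0,0],"grip":12},{"rotation":[39.7,5.8,-57.3],"translation":[0,0,0],"grip":12}]' 70
python3 - <<'E'
from h import *
o=readout.get_obs(); print(o["q"].round(1),o["torque"].round(2))
E
```

```text
time: 24.8
ee_pos: [0.5588, 0.0277, 0.1466]
tcp_rot: [147.0, 11.3, 114.7]
wrist_force: [-9.7, -12.0, 3.4]
opening: 0.0169
grasp_force: 69.1
[  0.8 -28.8 -35.9  48.5   4.1  64. ] [-1.55  1.21 -0.94]
```

Turned to ON. I release and retreat, then check everything.

```bash
python3 -m jog '[{"rotation":[0,0,0],"translation":[0,0,0],"grip":20},{"rotation":[0,0,0],"translation":[0,0,0],"grip":30},{"rotation":[0,0,0],"translation":[0,0,0],"grip":45},{"rotation":[0,0,0],"translation":[0,0,0],"grip":50},{"rotation":[0,0,0],"translation":[-6,-1,8],"grip":50},{"rotation":[0,0,0],"translation":[-17,-2.5,25],"grip":50},{"rotation":[0,0,0],"translation":[-31,-4.5,45],"grip":50},{"rotation":[0,0,0],"translation":[-45,-6.5,65],"grip":50},{"rotation":[0,0,0],"translation":[-55,-8,80],"grip":50},{"rotation":[0,0,0],"translation":[-60,-8.7,86],"grip":50},{"rotation":[0,0,0],"translation":[-60,-8.7,86],"grip":50},{"rotation":[0,0,0],"translation":[-60,-8.7,86],"grip":50},{"rotation":[0,0,0],"translation":[-60,-8.7,86],"grip":50}]'
python3 hd.py
python3 - <<'E'
from h import *
p,d,P,_=cam("side"); save("end",p); X=P.reshape(-1,3)
for n,x,y,z in (("pot",.446,-.341,.134),("mid",.471,.284,.17)):
    Q=X[(abs(X[:,2]-z)<.005)&(np.hypot(X[:,0]-x,X[:,1]-y)<.05)]; print(n,len(Q),cv2.minEnclosingCircle(Q[:,:2].astype(np.float32)))
E
```

```text
time: 26.1
ee_pos: [0.499, 0.0209, 0.2305]
tcp_rot: [147.1, 11.1, 114.9]
wrist_force: [-0.5, 0.8, 0.3]
opening: 0.0503
grasp_force: 0.0
[ -0.4 -37.2 -31.2  61.8   5.   62.9] [0.499  0.0209 0.2305] [147.1  11.1 114.9]
tcp up,left,off -1.1 0.3 123.4
handle 4363 ((0.0024313321337103844, -0.006481386721134186), (0.017942845821380615, 0.09650149196386337), 19.915729522705078) [[-0.02199999988079071, 0.035999998450279236], [0.009999999776482582, -0.054999999701976776], [0.027000000700354576, -0.04899999871850014], [-0.006000000052154064, 0.041999999433755875]]
pot 230 ((0.44423478841781616, -0.34137195348739624), 0.032310210168361664)
mid 137 ((0.4702986776828766, 0.2834374010562897), 0.03387346491217613)
```

View pics/end.png

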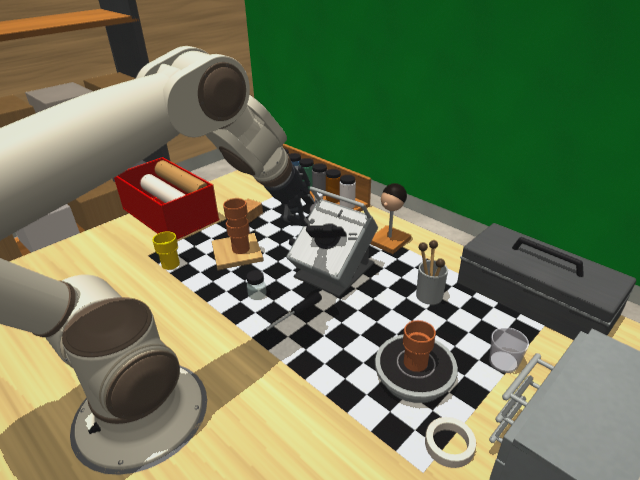

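The handle is 70° right of straight up the slope, which is ON. The pot stands centred on the turntable at (418,345), the other two pots are nested at (236,225), and nothing else has moved.

```bash
python3 -c "
from workcell import bot
print(bot.job_done())"
```

```text
the job is handed in; nothing more can be done
None
```

The job is handed in at about 26 s on the robot's clock: the top pot stands upright in the middle of the turntable, the isolator rested by itself at TEST for over a second and is now at ON, and the other two pots are still nested with nothing else seen to have moved.

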